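Seat the steam inhaler's water tank on its base

TASK

Take the blue water tank out of the sloping drying cradle and seat it upright on the steam-inhaler base of its own colour (the blue band, not the yellow one). Its two holes must find the base's locating pegs, so turn the tank under light pressure until it drops fully home, flat on the base, then let go. Do not bang or force it down, and leave the medicine bottle, the carton and the white dish alone.

Things in the scene. Friction and masses are not known exactly. Their poses are not given: they have to be found in the camera images.
- tank: Square blue water tank, 88 x 88 x 90 high with white lid, 0.25 to 0.5 kg. On the lid a white carrying grip 50 long (along x), 26 thick (along y), 42 high (tank z 90 to 132). Origin: centre of its underside; z: up through the grip. At the start it lies in the cradle, its top leaning 30 degrees from vertical towards the cradle's -x side (sideways as seen from the robot).
- tank_foot (a point): Centre of the tank's underside (same as its origin). The underside has a square hole 28.5 wide in the middle for the base's boss, and two square holes 13.4 wide at x = +30 and x = -30 for the pegs, all 22 deep. A half turn of the tank about z makes no difference.
- tank_grip (a point): Middle of the tank's carrying grip, 112 above the tank's underside on its axis; axes as the tank's.
- cradle: White drying cradle, fixed, about 130 x 108, highest edge 87: a bed under the tank's side and a ledge under its foot, both sloped by 30 degrees, with low side cheeks reaching 60 up the tank. Origin: on the table, 42 straight below the tank's origin at the start; the tank's top leans to its -x.
- base_blue: Round white heater base of a steam inhaler, diameter 144, height 45, with a blue band round its side and top rim, and a small black switch on its front (-x) side. Fixed. Origin: centre of its underside; z up.
- base_blue_seat (a point): Centre of the flat top. A disc (diam. 76) carries a boss (diam. 26, 20 high, top 5 tapered to diam. 18) and 2 orange pegs (diam. 10.8, 12 high, top 2 tapered to diam. 8) 30 either side of centre. The pegs' line lies anywhere within 25 deg either way of the base's x axis (these axes): unmeasured, see or feel it. The disc is stiff. When home, the tank's foot centre is here.
- base_yellow: Round white heater base of a steam inhaler, diameter 144, height 45, with a yellow band round its side and top rim, and a small black switch on its front (-x) side. Fixed. Origin: centre of its underside; z up. Same disc, boss and pegs on top as the blue one.
- syrup: Amber medicine bottle with red cap, diameter 54, height 105, loose, upright. Origin: centre of its underside.
- carton: Yellow medicine carton 45 x 62 x 100 high, loose, upright. Origin: centre of its underside.
- dish: White open dish 80 x 170 x 28 high, loose. Origin: centre of its underside.
There are look-alikes about, which are no part of the job. Leave any purple look-alike of the tank alone.

How it is judged:
By the outcome, as a careful person would: the job done as asked, in the order asked, and still so for the second after the job is handed in, with the robot touching nothing.
It also fails if it takes over 67 s, if anything falls off the work surface, if the arm or the gripper's body presses on something with over 40 N, if the wrist force passes 120 N, or if a joint passes its speed limit or range.

ROBOT

A 6-joint arm with a two-finger parallel gripper is mounted at the origin on the work surface. World frame = base frame: x ahead of the robot, y to its left, z up, the work surface at z = 0. Lengths are in m, angles in degrees, forces in N, time in s.
With the tool pointing down it reaches from about 0.35 to 0.725 m from the base axis. Payload 4.3 kg.
Tool frame: the origin (TCP) lies midway between the tips of the shut fingers; the grasp point (between the pads) lies 19 mm behind it (r.grip_point_offset is the distance from the TCP to the grasp point, in m); z points along the fingers, y is the line along which they close (so a half turn about z gives the same grasp; the last joint's range is limited). The gripper opens to 85 mm and grips with 20 to 120 N. Pads are 22 mm wide; open, the fingers measure 114 mm over their backs; the gripper's body (76 mm by 85 mm) begins 54 mm behind the grasp point. The pads swing forward as they close: fully open they stand 13 mm farther back than shut.
Start: joints at [-77.71, 21.618, 4.641, 73.018, 0, 83.68], TCP at [0.184, -0.545, 0.231] pointing down, gripper open.
Joint ranges: [-156.06, 156.06], [-48.1, 94.91], [-58.44, 69.94], [-101.28, 121.22], [-78.64, 73.56], [-180, 180]. Speed limits (degrees/s): [147.25, 147.25, 180, 180, 180, 180].

INTERFACE

Orientations are given as [roll, pitch, yaw] about the fixed x, y, z axes, in that order (R = Rz(yaw) Ry(pitch) Rx(roll)).
In Python, from workcell import r gives the robot as it stands. The module is installed in compiled form; this text tells all that it offers.
- The arm moves only by the tool send_rows, never from a script. Its argument "deltas" is a list of rows, each a list of 3 entries, a list of its own where there are three numbers: the turn, a rotation vector about the tool's x, y, z each as a share of 2 rad, from -1 to 1, then the shift along the tool's x, y, z each as a share of 50 mm, from -1 to 1, then the closure, from -1 (fully open) to 1 (shut). In form: [[[wx, wy, wz], [dx, dy, dz], grip], ...]. A call has exactly 8 rows; each row shifts and turns the commanded pose from where the row before left it, along the tool's axes as they then stand; what a row does not reach is not made up. A row lasts 1/10 s, in which the tool goes at most 50 mm and 8.59 degrees, less where a joint would pass 70% of its speed; a pose out of reach is approached as far as the arm can. A call with a number of a shift or a turn outside -1 to 1 is refused whole. A call with a gripper value outside its range is refused whole. The fingers move at their own pace and stop on an object; the grip force is fixed at half the most. Time passes only in rows, so rows that do not move let the fingers close, or fill a call up. It gives the time, the measured TCP pose, the force, the opening and the grip force at its end, in the units of the state.
- r.state(): the state, without advancing time (a new reading comes with each control period).
- r.snapshot(name): name is "scene" or "top" or "wrist"; returns the picture (400x640x3 uint8, blue, green, red); there is no depth.
- r.calibration(name): a dict with "mtx" (3x3 intrinsics, pixels), "position" and "orientation" of the camera in the world. Camera axes: x right, y down, z forward; pixel columns grow to the right and rows downward; lengths in m; the calibration is good to about 2 mm. The wrist camera is an equidistant fisheye: a pixel r from the principal point sees the ray r / f radians off the axis. A picture is of the moment at which its call begins: read the wrist's pose just before it. calibration takes no time and is no camera call; for the wrist camera it gives the pose at the moment of the call.
- r.job_done(): hands the job in; it is judged then, once.
Trained networks look in the newest picture that a camera, given by its name, has taken for a name from the list of things; names that differ only in an ending like _2 or _b are one class to them, and where a whole thing is asked for, a point or a joint stands for the part that bears it (a point fixed in the world has none). Each returns a list of dicts, best first, with "p" (0 to 1); they miss things now and then, are a little off and sometimes report something else, mostly with a low value. They report only what shows in the picture. A call takes as long as a camera call. They do not tell look-alikes from the thing itself.
- r.outline_of(camera, name): "pixels" (400x640 bool, what is visible of it) and "position" ([column, row] in pixels, amid what is visible of it).
- r.pinpoint(camera, name): "position" ([column, row] in pixels: a listed point, or the origin of a listed thing).
The state is a dict: "time_s": time; "joints": joint angles; "dq": joint speeds; "joint_efforts": joint torques, N m; "ee_pos": TCP position; "ee_rot": TCP orientation; "contact_force": force on the tool from outside, world axes, zero at the start; "ft_torque": the same for the moment, N m; "finger_gap": finger opening in m; "grip_force": force on a finger pad.
Only numpy, scipy, OpenCV 4.12 (cv2) and the standard library are available. Lean on these libraries where they do the work, as an engineer would, in place of code of your own. Each camera call takes 0.05 s, during which the arm holds its last target. There are 200 camera calls.

## Working session

There is one attempt and no reset: what is moved stays moved. The work goes in short steps, Python scripts to look and compute and a tool call to move; the robot and the scene stay as the last step left them, time stands still between calls to the robot, and variables do not carry over. Pictures are saved under pics/ and viewed, at most 10 in all, crops included, and the job is handed in when it is done.

Besides the shell and the picture viewer there is one more tool, called after ">>>" by a JSON object that holds its "api" and its "payload", one argument or row to a line. send_rows: Moves the arm, as the interface text tells. Its arguments: {"type":"object","properties":{"deltas":{"type":"array"}},"required":["deltas"]}

```bash
mkdir -p pics; cat > h.py <<'E'
import numpy as np, cv2
from scipy.spatial.transform import Rotation as R
from workcell import r
def rot(o):
    o=np.array(o,float)
    return o if o.shape==(3,3) else R.from_euler('xyz',o,degrees=True).as_matrix()
def ray(cam,px,cal=None):
    c=cal or r.calibration(cam); K=np.array(c['mtx']); 
    a=(px[0]-K[0,2])/K[0,0]; b=(px[1]-K[1,2])/K[1,1]
    if cam=='wrist':
        t=np.hypot(a,b); d=np.array([np.sin(t)*a/max(t,1e-9),np.sin(t)*b/max(t,1e-9),np.cos(t)])
    else: d=np.array([a,b,1.])
    return np.array(c['position']),rot(c['orientation'])@(d/np.linalg.norm(d))
def atz(cam,px,z,cal=None):
    p,d=ray(cam,px,cal); return p+d*(z-p[2])/d[2]
def tri(rays):
    A=sum(np.eye(3)-np.outer(d,d) for p,d in rays); b=sum((np.eye(3)-np.outer(d,d))@p for p,d in rays)
    x=np.linalg.solve(A,b); return x,[np.linalg.norm(np.cross(x-p,d)) for p,d in rays]
def proj(cam,X,cal=None):
    c=cal or r.calibration(cam); K=np.array(c['mtx']); v=rot(c['orientation']).T@(np.array(X)-c['position'])
    if cam=='wrist':
        t=np.arctan2(np.hypot(v[0],v[1]),v[2]); n=np.hypot(v[0],v[1])+1e-12; u=v[:2]/n*t
    else: u=v[:2]/v[2]
    return np.array([K[0,0]*u[0]+K[0,2],K[1,1]*u[1]+K[1,2]])
E
python3 - <<'E'
from h import *
np.set_printoptions(precision=3,suppress=True)
for c in ['scene','top']:
    im=r.snapshot(c); cv2.imwrite(f'pics/{c}0.png',im)
    k=r.calibration(c); print(c,np.array(k['mtx']).tolist(),k['position'],k['orientation'])
    for n in ['tank','tank_foot','tank_grip','cradle','base_blue','base_blue_seat','base_yellow','syrup','carton','dish']:
        print(n,[(np.round(d['position']).tolist(),round(d['p'],2)) for d in r.pinpoint(c,n)[:4]])
s=r.state(); print(s)
E
```

```text
scene [[490.85890567140314, 0.0, 320.77157161373094], [0.0, 490.85890567140314, 201.9059651577535], [0.0, 0.0, 1.0]] [1.167 0.377 1.31 ] [-148.63     0.628  129.699]
tank [([282.0, 182.0], 0.97), ([278.0, 122.0], 0.75)]
tank_foot [([279.0, 120.0], 0.81), ([279.0, 182.0], 0.57)]
tank_grip [([310.0, 132.0], 0.98), ([281.0, 183.0], 0.69), ([267.0, 153.0], 0.61)]
cradle [([281.0, 190.0], 0.76), ([263.0, 243.0], 0.4)]
base_blue [([344.0, 249.0], 0.77)]
base_blue_seat [([344.0, 245.0], 0.6), ([283.0, 191.0], 0.23)]
base_yellow [([417.0, 292.0], 0.66)]
syrup [([365.0, 315.0], 0.81)]
carton [([265.0, 242.0], 0.76)]
dish [([313.0, 286.0], 0.57)]
top [[401.66951657252497, 0.0, 323.3962572107703], [0.0, 401.66951657252497, 199.50062137329897], [0.0, 0.0, 1.0]] [ 0.394 -0.07   1.246] [-169.293   -1.175  -89.911]
tank [([438.0, 261.0], 0.94), ([380.0, 205.0], 0.57)]
tank_foot [([385.0, 204.0], 0.85), ([441.0, 265.0], 0.8)]
tank_grip [([406.0, 204.0], 0.78), ([406.0, 276.0], 0.69)]
cradle [([381.0, 203.0], 0.86)]
base_blue [([289.0, 194.0], 0.87)]
base_blue_seat [([286.0, 188.0], 0.62), ([382.0, 206.0], 0.4)]
base_yellow [([212.0, 202.0], 0.59)]
syrup [([236.0, 157.0], 0.83)]
carton [([355.0, 148.0], 0.78)]
dish [([291.0, 150.0], 0.75), ([378.0, 205.0], 0.68)]
{'time_s': 1.1, 'joints': array([-77.708,  21.619,   4.642,  73.018,  -0.002,  83.68 ]), 'dq': array([-0.14 , -0.027, -0.108, -0.025, -0.04 , -0.071]), 'joint_efforts': array([ -0.001, -46.353,  27.016,   0.   ,   0.   ,   0.   ]), 'ee_pos': array([ 0.184, -0.545,  0.231]), 'ee_rot': array([179.995,   0.002,  18.612]), 'contact_force': array([-0.336, -0.658, -0.105]), 'ft_torque': array([ 0.023, -0.023,  0.032]), 'grip_force': 0.0, 'finger_gap': 0.0857745284725421}
```

View pics/scene0.png

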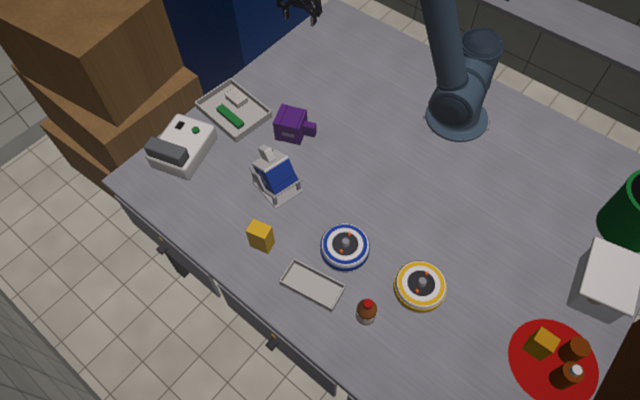

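View pics/top0.png

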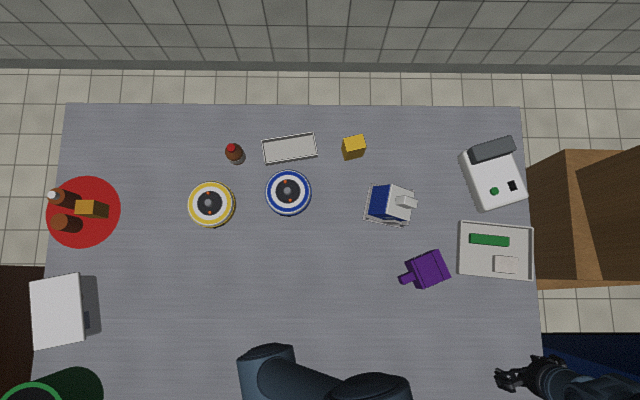

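Candidates for the tank: the blue one in the cradle (scene 275,172 / top 390,205) and the purple look-alike (scene 292,124 / top 427,270). The blue one is the target. For the base: blue band (scene 345,246 / top 288,192) and yellow (scene 420,285 / top 211,204); I choose blue. I'll check both choices in a close crop.

```bash
python3 - <<'E'
from h import *
np.set_printoptions(precision=4,suppress=True)
ims={c:cv2.imread(f'pics/{c}0.png') for c in ['scene','top']}
t=lambda c,x,y,w,h:cv2.resize(ims[c][y:y+h,x:x+w],(400,300),interpolation=cv2.INTER_CUBIC)
cv2.imwrite('pics/crop.png',np.vstack([np.hstack([t('scene',240,140,80,60),t('top',350,175,80,60)]),np.hstack([t('scene',305,215,80,60),t('top',248,162,80,60)])]))
print('seat',tri([ray('scene',(344,245)),ray('top',(286,188))]))
for c,(x0,y0,x1,y1) in {'scene':(320,222,370,270),'top':(265,170,312,216)}.items():
    hsv=cv2.cvtColor(ims[c],cv2.COLOR_BGR2HSV)
    m=np.zeros(hsv.shape[:2],np.uint8); m[y0:y1,x0:x1]=cv2.inRange(hsv,(3,120,90),(20,255,255))[y0:y1,x0:x1]
    n,l,st,ce=cv2.connectedComponentsWithStats(m)
    P=[(ce[i],st[i,4]) for i in range(1,n)]; print(c,'orange',P,[atz(c,p,0.054) for p,_ in P])
    m[:]=0; m[y0-5:y1+5,x0-5:x1+5]=cv2.inRange(hsv,(100,120,40),(130,255,255))[y0-5:y1+5,x0-5:x1+5]
    # blue ring on top rim
    ys,xs=np.nonzero(m); W=np.array([atz(c,(a,b),0.045) for a,b in zip(xs,ys)])
    print('blue ext',W.min(0),W.max(0),(W.min(0)+W.max(0))/2)
    m[:]=0; m[y0-8:y1+8,x0-8:x1+8]=cv2.inRange(hsv,(0,0,0),(180,255,45))[y0-8:y1+8,x0-8:x1+8]
    n,l,st,ce=cv2.connectedComponentsWithStats(m); print('dark',[(ce[i].round(1),st[i,4]) for i in range(1,n) if st[i,4]>1])
for n,a,b in [('grip',(267,153),(406,204))]: print(n,tri([ray('scene',a),ray('top',b)]))
for z in (.042,.0):print(z,atz('scene',(279,182),z),atz('top',(385,204),z))
E
```

```text
seat (array([0.6545, 0.0193, 0.0529]), [np.float64(0.00024371234278509554), np.float64(0.0002437123427850796)])
scene orange [(array([349. , 234.2]), np.int32(10)), (array([340.7333, 250.6667]), np.int32(15))] [array([0.6186, 0.0095, 0.054 ]), array([0.6747, 0.0237, 0.054 ])]
blue ext [ 0.5838 -0.0451  0.045 ] [0.7255 0.0928 0.045 ] [0.6546 0.0239 0.045 ]
dark []
top orange [(array([285. , 181.2]), np.int32(10)), (array([289.5455, 199.6364]), np.int32(11))] [array([0.6756, 0.0224, 0.054 ]), array([0.6186, 0.0077, 0.054 ])]
blue ext [ 0.5731 -0.0568  0.045 ] [0.7101 0.0776 0.045 ] [0.6416 0.0104 0.045 ]
dark [(array([293., 182.]), np.int32(7)), (array([277.9, 187.2]), np.int32(12)), (array([298. , 192.5]), np.int32(2)), (array([278. , 194.5]), np.int32(2)), (array([279., 198.]), np.int32(3)), (array([283.4, 200.4]), np.int32(5)), (array([294.5, 199. ]), np.int32(2)), (array([283., 215.]), np.int32(3)), (array([288.5, 216. ]), np.int32(2))]
grip (array([ 0.5928, -0.3262,  0.1327]), [np.float64(0.00034811330116702436), np.float64(0.00034811330116671065)])
0.042 [ 0.6073 -0.2744  0.042 ] [ 0.6089 -0.283   0.042 ]
0.0 [ 0.5887 -0.2959  0.    ] [ 0.6164 -0.2904  0.    ]
```

View pics/crop.png

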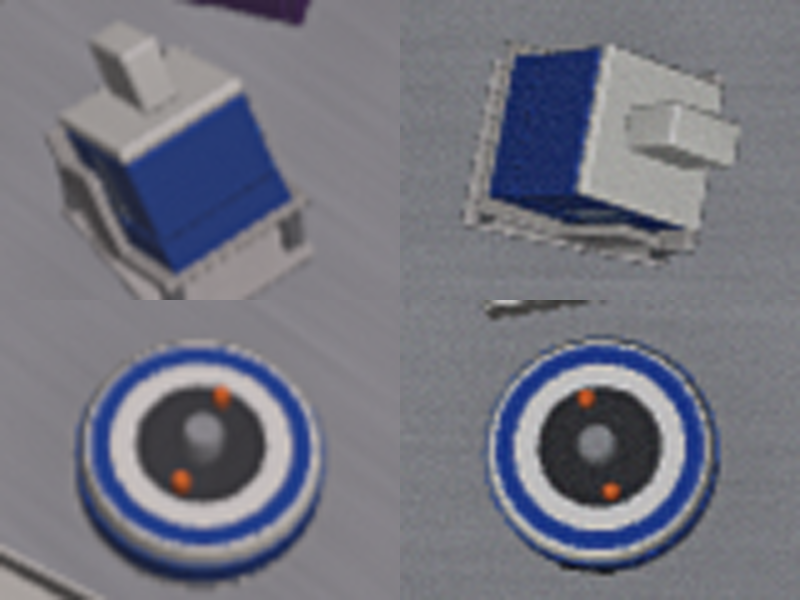

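```bash
python3 - <<'E'
from h import *
from scipy.optimize import least_squares
np.set_printoptions(precision=4,suppress=True)
L={'A':(44,-44,90),'B':(44,44,90),'C':(-44,-44,90),'D':(-44,44,90),'E':(44,-44,0),'F':(44,44,0)}
O=[('top','A',392,184),('top','B',385.6,214),('top','C',414,190),('top','D',409.6,220.6),('top','E',373.4,185.4),('top','F',368,214.4),
('scene','A',264.8,171.6),('scene','B',288.6,156.4),('scene','C',252.4,163.6),('scene','E',275.4,194.4),('scene','F',299.4,180)]
cal={c:r.calibration(c) for c in('top','scene')}
def T(p):return R.from_euler('xyz',[0,-30,p[2]],degrees=True).as_matrix(),np.array([p[0],p[1],.042])
def f(p):
    M,t=T(p); return np.concatenate([(proj(c,M@(np.array(L[k])/1000)+t,cal[c])-(u,v)) for c,k,u,v in O])
s=least_squares(f,[.6,-.28,100],loss='soft_l1',x_scale=[.01,.01,1]); p=s.x; print(p); print(f(p).reshape(-1,2))
M,t=T(p); print('grip',M@[0,0,.112]+t,'tank z',M[:,2])
# tool orientation: z=-tank z, y=+-tank y
st=r.state(); Rt=rot(st['ee_rot'])
for sg in(1,-1):
    Y=sg*M[:,1];Z=-M[:,2];G=np.column_stack([np.cross(Y,Z),Y,Z]); print(sg,R.from_matrix(G).as_euler('xyz',degrees=True),'rotvec tool deg',np.degrees(R.from_matrix(Rt.T@G).as_rotvec()))
    for h in(.112,.25):
        gp=M@[0,0,h]+t+Z*r.grip_point_offset; print(h,'tcp',gp,'shift in start tool axes',Rt.T@(gp-st['ee_pos']))
E
```

```text
[ 0.6085 -0.2686 78.9291]
[[-1.0399 -0.608 ]
 [ 0.2428 -0.4504]
 [-0.2794  1.7874]
 [-0.4911  0.3738]
 [-1.8758  0.9208]
 [-1.5287  0.172 ]
 [-1.0735 -0.856 ]
 [-0.748  -1.2242]
 [-1.7232 -0.366 ]
 [-0.0464  0.7359]
 [-0.9133 -0.3935]]
grip [ 0.5978 -0.3236  0.139 ] tank z [-0.096  -0.4907  0.866 ]
1 [-180.       30.     -101.0709] rotvec tool deg [ 31.2146 -18.1382 116.4727]
0.112 tcp [ 0.5996 -0.3144  0.1228] shift in start tool axes [ 0.4679 -0.0857  0.1085]
0.25 tcp [ 0.5863 -0.3821  0.2423] shift in start tool axes [ 0.4337 -0.0258 -0.011 ]
-1 [-180.      -30.       78.9291] rotvec tool deg [ 15.7807  27.1575 -58.8802]
0.112 tcp [ 0.5996 -0.3144  0.1228] shift in start tool axes [ 0.4679 -0.0857  0.1085]
0.25 tcp [ 0.5863 -0.3821  0.2423] shift in start tool axes [ 0.4337 -0.0258 -0.011 ]
```

```bash
cat > plan.py <<'E'
from h import *
def plan(pos,eul,n,grip,start=None):
    s=r.state(); p0,E0=(s['ee_pos'],s['ee_rot']) if start is None else start
    R0=rot(E0); R1=rot(eul); w=R.from_matrix(R0.T@R1).as_rotvec()
    d=(np.array(pos)-p0)/n; out=[]
    print('turn deg/row',np.degrees(np.linalg.norm(w))/n,'mm/row',np.linalg.norm(d)*1000)
    for i in range(n):
        Ri=R0@R.from_rotvec(w*i/n).as_matrix()
        out.append([(w/n/2).round(4).tolist(),(Ri.T@d/.05).round(3).tolist(),grip])
    for k in range(0,n,8): print(str(out[k:k+8]).replace(' ',''))
E
python3 - <<'E'
from plan import *
plan([.586,-.382,.242],[-180,-30,78.9],16,-1)
E
```

```text
turn deg/row 4.169277135094796 mm/row 27.147219545747244
[[[0.0086,0.0148,-0.0321],[0.542,-0.032,-0.013],-1],[[0.0086,0.0148,-0.0321],[0.543,0.002,0.003],-1],[[0.0086,0.0148,-0.0321],[0.541,0.037,0.019],-1],[[0.0086,0.0148,-0.0321],[0.537,0.072,0.034],-1],[[0.0086,0.0148,-0.0321],[0.53,0.107,0.048],-1],[[0.0086,0.0148,-0.0321],[0.52,0.142,0.061],-1],[[0.0086,0.0148,-0.0321],[0.508,0.176,0.074],-1],[[0.0086,0.0148,-0.0321],[0.493,0.21,0.085],-1]]
[[[0.0086,0.0148,-0.0321],[0.476,0.242,0.096],-1],[[0.0086,0.0148,-0.0321],[0.457,0.274,0.105],-1],[[0.0086,0.0148,-0.0321],[0.435,0.305,0.114],-1],[[0.0086,0.0148,-0.0321],[0.411,0.334,0.121],-1],[[0.0086,0.0148,-0.0321],[0.385,0.361,0.126],-1],[[0.0086,0.0148,-0.0321],[0.357,0.388,0.131],-1],[[0.0086,0.0148,-0.0321],[0.327,0.412,0.134],-1],[[0.0086,0.0148,-0.0321],[0.296,0.434,0.136],-1]]
```

>>> {"api": "send_rows", "payload": {
  "deltas": [
    [[0.0086, 0.0148, -0.0321], [0.54, -0.03, -0.01], -1],
    [[0.0086, 0.0148, -0.0321], [0.54, 0, 0], -1],
    [[0.0086, 0.0148, -0.0321], [0.54, 0.04, 0.02], -1],
    [[0.0086, 0.0148, -0.0321], [0.54, 0.07, 0.03], -1],
    [[0.0086, 0.0148, -0.0321], [0.53, 0.11, 0.05], -1],
    [[0.0086, 0.0148, -0.0321], [0.52, 0.14, 0.06], -1],
    [[0.0086, 0.0148, -0.0321], [0.51, 0.18, 0.07], -1],
    [[0.0086, 0.0148, -0.0321], [0.49, 0.21, 0.085], -1]
  ]
}}

```text
time_s: 1.9
ee_pos: [0.3856, -0.4635, 0.237]
ee_rot: [-175.8, -15.0, 47.8]
contact_force: [0.5, -0.4, 0.2]
finger_gap: 0.0853
grip_force: 0.0
```

>>> {"api": "send_rows", "payload": {
  "deltas": [
    [[0.0086, 0.0148, -0.0321], [0.48, 0.24, 0.1], -1],
    [[0.0086, 0.0148, -0.0321], [0.46, 0.27, 0.105], -1],
    [[0.0086, 0.0148, -0.0321], [0.435, 0.305, 0.114], -1],
    [[0.0086, 0.0148, -0.0321], [0.41, 0.33, 0.12], -1],
    [[0.0086, 0.0148, -0.0321], [0.385, 0.36, 0.126], -1],
    [[0.0086, 0.0148, -0.0321], [0.357, 0.39, 0.13], -1],
    [[0.0086, 0.0148, -0.0321], [0.33, 0.41, 0.134], -1],
    [[0.0086, 0.0148, -0.0321], [0.3, 0.43, 0.136], -1]
  ]
}}

```text
time_s: 2.7
ee_pos: [0.5609, -0.3656, 0.2499]
ee_rot: [-179.1, -31.5, 79.0]
contact_force: [-12.6, 27.3, 29.6]
finger_gap: 0.085
grip_force: 0.0
```

```bash
python3 - <<'E'
from plan import *
np.set_printoptions(precision=4,suppress=True)
s=r.state(); print(s['time_s'],s['ee_pos'],s['ee_rot'],s['joints'],s['contact_force'])
c=r.calibration('wrist'); im=r.snapshot('wrist'); print({k:np.array(v).tolist() for k,v in c.items()})
for n in['tank_grip','tank']: print(n,[(d['position'],d['p']) for d in r.pinpoint('wrist',n)])
M=R.from_euler('xyz',[0,-30,78.93],degrees=True).as_matrix();t=np.array([.6085,-.2686,.042])
im2=im.copy()
for q in [(44,-44,90),(44,44,90),(-44,-44,90),(-44,44,90)]+[(a,b,z) for a in(25,-25) for b in(13,-13) for z in(90,132)]:
    u=proj('wrist',M@(np.array(q)/1000)+t,c); print(q,u); cv2.circle(im2,tuple(int(round(v)) for v in u),2,(0,255,0),-1)
print('grip',proj('wrist',M@[0,0,.112]+t,c))
cv2.imwrite('pics/w1.png',im2)
E
```

```text
2.7 [ 0.5609 -0.3656  0.2499] [-179.1412  -31.5015   79.0176] [-49.3716  60.241   69.9587 121.2395  23.591   46.823 ] [-12.6142  27.3045  29.6138]
{'mtx': [[309.70691628693146, 0.0, 323.115289450351], [0.0, 309.70691628693146, 198.97326040693451], [0.0, 0.0, 1.0]], 'position': [0.561597924369615, -0.37431472854323994, 0.4120157738874393], 'orientation': [-166.4181562349752, 0.731198983288756, -10.55767110872952]}
tank_grip [([183.9, 265.9], 0.71)]
tank [([231.0, 341.5], 0.84), ([350.8, 185.6], 0.71)]
(44, -44, 90) [401.1035 157.8488]
(44, 44, 90) [308.2806 156.647 ]
(-44, -44, 90) [394.9291 242.9641]
(-44, 44, 90) [309.3495 243.0705]
(25, 13, 90) [341.1639 176.6119]
(25, 13, 132) [343.2683 187.5632]
(25, -13, 90) [368.3941 176.8726]
(25, -13, 132) [374.7943 187.8165]
(-25, 13, 90) [340.2518 225.9207]
(-25, 13, 132) [342.0001 243.5417]
(-25, -13, 90) [366.2289 225.9544]
(-25, -13, 132) [371.7034 243.4609]
grip [356.0511 209.0474]
```

View pics/w1.png

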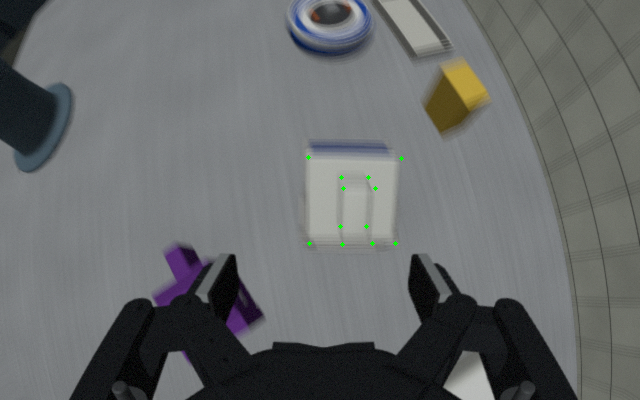

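The blue tank with its lid and grip sits under the projected model (grip centre ~356,209), and the purple look-alike is at lower left (200,290). The picture is blurred by motion. The arm is at its extension limit here, so I'll move down the approach line and look again.

```bash
python3 - <<'E'
from plan import *
plan([.592,-.353,.190],[-180,-30,78.9],8,-1)
E
```

```text
turn deg/row 0.19380622027195207 mm/row 8.806868911902201
[[[-0.0009,-0.0014,-0.0001],[-0.037,0.074,0.155],-1],[[-0.0009,-0.0014,-0.0001],[-0.037,0.074,0.155],-1],[[-0.0009,-0.0014,-0.0001],[-0.037,0.074,0.156],-1],[[-0.0009,-0.0014,-0.0001],[-0.036,0.073,0.156],-1],[[-0.0009,-0.0014,-0.0001],[-0.036,0.073,0.156],-1],[[-0.0009,-0.0014,-0.0001],[-0.035,0.073,0.156],-1],[[-0.0009,-0.0014,-0.0001],[-0.035,0.073,0.157],-1],[[-0.0009,-0.0014,-0.0001],[-0.034,0.072,0.157],-1]]
```

>>> {"api": "send_rows", "payload": {
  "deltas": [
    [[0, 0, 0], [0, 0, 0.24], -1],
    [[-0.001, -0.0014, 0], [0, 0.06, 0.24], -1],
    [[-0.001, -0.002, 0], [-0.05, 0.1, 0.2], -1],
    [[-0.001, -0.002, 0], [-0.05, 0.1, 0.15], -1],
    [[-0.001, -0.002, 0], [-0.05, 0.1, 0.15], -1],
    [[-0.001, -0.002, 0], [-0.04, 0.1, 0.1], -1],
    [[0, 0, 0], [-0.04, 0.1, 0.1], -1],
    [[0, 0, 0], [0, 0, 0], -1]
  ]
}}

```text
time_s: 3.65
ee_pos: [0.591, -0.3525, 0.1959]
ee_rot: [-179.9, -30.1, 78.9]
contact_force: [-0.2, 0.7, -0.2]
finger_gap: 0.0854
grip_force: 0.0
```

```bash
cat > look.py <<'E'
from plan import *
np.set_printoptions(precision=4,suppress=True)
def look(name):
    s=r.state(); print(s['time_s'],s['ee_pos'],s['ee_rot'],s['joints'],s['contact_force'])
    c=r.calibration('wrist'); im=r.snapshot('wrist')
    M=R.from_euler('xyz',[0,-30,78.93],degrees=True).as_matrix();t=np.array([.6085,-.2686,.042])
    for q in [(44,-44,90),(44,44,90),(-44,-44,90),(-44,44,90)]+[(a,b,132) for a in(25,-25) for b in(13,-13)]:
        u=proj('wrist',M@(np.array(q)/1000)+t,c); print(q,u); cv2.circle(im,tuple(int(round(v)) for v in u),1,(0,255,0),-1)
    cv2.imwrite(name,cv2.resize(im[100:300,220:480],None,fx=3,fy=3,interpolation=cv2.INTER_CUBIC)); return c
E
python3 - <<'E'
from look import *
look('pics/w2.png')
E
```

```text
3.65 [ 0.591  -0.3525  0.1959] [-179.8562  -30.1426   78.8843] [-46.8047  55.7172  53.0924 106.2104  23.9778  50.2378] [-0.1985  0.673  -0.197 ]
(44, -44, 90) [382.767  151.5457]
(44, 44, 90) [266.0724 151.5725]
(-44, -44, 90) [376.5448 255.8998]
(-44, 44, 90) [272.2252 255.9479]
(25, 13, 132) [303.9505 191.3014]
(25, -13, 132) [345.2271 191.2882]
(-25, 13, 132) [305.6465 261.133 ]
(-25, -13, 132) [343.423  261.1129]
```

View pics/w2.png

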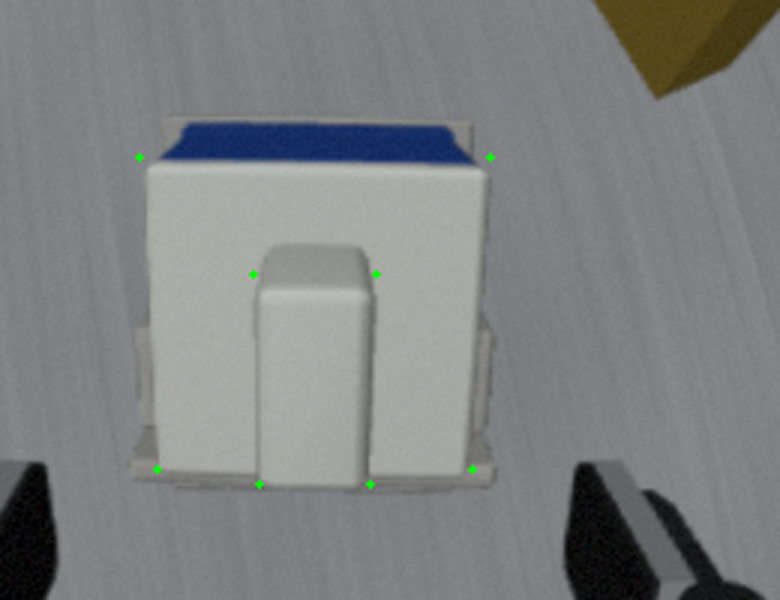

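The crop shows the blue tank's lid and grip (crop 314,390) centred on the model and between the open fingers. Descending to the grip along the tank's axis.

```bash
python3 - <<'E'
from plan import *
plan([.5994,-.3154,.1245],[-180,-30,78.9],7,-1)
E
```

```text
turn deg/row 0.025491560714363887 mm/row 11.62288226933071
[[[-0.0002,-0.0002,-0.0],[-0.009,0.004,0.232],-1],[[-0.0002,-0.0002,-0.0],[-0.009,0.004,0.232],-1],[[-0.0002,-0.0002,-0.0],[-0.008,0.004,0.232],-1],[[-0.0002,-0.0002,-0.0],[-0.008,0.004,0.232],-1],[[-0.0002,-0.0002,-0.0],[-0.008,0.004,0.232],-1],[[-0.0002,-0.0002,-0.0],[-0.008,0.004,0.232],-1],[[-0.0002,-0.0002,-0.0],[-0.008,0.004,0.232],-1]]
```

>>> {"api": "send_rows", "payload": {
  "deltas": [
    [[0, 0, 0], [-0.01, 0, 0.23], -1],
    [[0, 0, 0], [-0.01, 0, 0.23], -1],
    [[0, 0, 0], [-0.01, 0, 0.23], -1],
    [[0, 0, 0], [-0.01, 0, 0.23], -1],
    [[0, 0, 0], [-0.01, 0, 0.23], -1],
    [[0, 0, 0], [-0.01, 0, 0.23], -1],
    [[0, 0, 0], [0, 0, 0.23], -1],
    [[0, 0, 0], [0, 0, 0], -1]
  ]
}}

```text
time_s: 4.5
ee_pos: [0.5973, -0.3146, 0.1248]
ee_rot: [-179.8, -30.2, 78.9]
contact_force: [0.3, -0.3, 0.1]
finger_gap: 0.0855
grip_force: 0.0
```

>>> {"api": "send_rows", "payload": {
  "deltas": [
    [[0, 0, 0], [0, 0, 0], 1],
    [[0, 0, 0], [0, 0, 0], 1],
    [[0, 0, 0], [0, 0, 0], 1],
    [[0, 0, 0], [0, 0, 0], 1],
    [[0, 0, 0], [0, 0, 0], 1],
    [[0, 0, 0], [0, 0, 0], 1],
    [[0, 0, 0], [0, 0, 0], 1],
    [[0, 0, 0], [0, 0, 0], 1]
  ]
}}

```text
time_s: 5.3
ee_pos: [0.5981, -0.3159, 0.1263]
ee_rot: [-180.0, -30.1, 78.9]
contact_force: [0.4, -0.7, 3.0]
finger_gap: 0.0254
grip_force: 62.2
```

```bash
python3 - <<'E'
from plan import *
s=r.state(); print(s)
E
```

```text
{'time_s': 5.3, 'joints': array([-44.45146557,  51.2048268 ,  33.8600913 ,  90.32958529,
        24.74180704,  52.7281979 ]), 'dq': array([ 0.00901179,  0.09455444, -0.03348917, -0.0113459 ,  0.00179688,
       -0.04312791]), 'joint_efforts': array([  0.64949753, -63.00671339,  22.82722592,   2.9233215 ,
         1.16477396,  -0.11482931]), 'ee_pos': array([ 0.5980912 , -0.31590789,  0.12630633]), 'ee_rot': array([-179.99307133,  -30.07916657,   78.91240999]), 'contact_force': array([ 0.43774823, -0.66085441,  2.96323184]), 'ft_torque': array([-0.28419221,  0.01095292, -0.1894234 ]), 'grip_force': 62.244014739990234, 'finger_gap': 0.02535431890556596}
```

>>> {"api": "send_rows", "payload": {
  "deltas": [
    [[0, 0, 0], [0.03, 0, -0.05], 1],
    [[0, 0, 0], [0.06, 0, -0.1], 1],
    [[0, 0, 0], [0.08, 0, -0.14], 1],
    [[0, 0, 0], [0.08, 0, -0.14], 1],
    [[0, 0, 0], [0.08, 0, -0.14], 1],
    [[0, 0, 0], [0.08, 0, -0.14], 1],
    [[0, 0, 0], [0.08, 0, -0.14], 1],
    [[0, 0, 0], [0.06, 0, -0.1], 1]
  ]
}}

```text
time_s: 6.1
ee_pos: [0.598, -0.3158, 0.1818]
ee_rot: [-180.0, -30.1, 78.9]
contact_force: [-0.4, -0.2, -3.3]
finger_gap: 0.0253
grip_force: 61.7
```

```bash
python3 - <<'E'
from plan import *
s=r.state(); print(s['joints'],s['ee_pos'],s['ee_rot'],s['contact_force'],s['finger_gap'])
plan([.635,-.12,.26],[180,0,78.9],16,1)
E
```

```text
[-44.44248934  50.75245178  41.11486693  98.05434719  24.72846414
  52.72279246] [ 0.59800721 -0.31577533  0.18178467] [-179.97112506  -30.07823583   78.91911747] [-0.42920036 -0.15365398 -3.26101319] 0.025289360395458173
turn deg/row 1.8798912579303557 mm/row 13.377640450043744
[[[-0.0,-0.0164,0.0],[0.265,-0.002,0.04],1],[[-0.0,-0.0164,0.0],[0.266,-0.002,0.032],1],[[-0.0,-0.0164,0.0],[0.267,-0.002,0.023],1],[[-0.0,-0.0164,0.0],[0.267,-0.002,0.014],1],[[-0.0,-0.0164,0.0],[0.267,-0.002,0.005],1],[[-0.0,-0.0164,0.0],[0.268,-0.002,-0.004],1],[[-0.0,-0.0164,0.0],[0.267,-0.002,-0.012],1],[[-0.0,-0.0164,0.0],[0.267,-0.002,-0.021],1]]
[[[-0.0,-0.0164,0.0],[0.266,-0.002,-0.03],1],[[-0.0,-0.0164,0.0],[0.265,-0.002,-0.039],1],[[-0.0,-0.0164,0.0],[0.263,-0.002,-0.047],1],[[-0.0,-0.0164,0.0],[0.262,-0.002,-0.056],1],[[-0.0,-0.0164,0.0],[0.26,-0.002,-0.064],1],[[-0.0,-0.0164,0.0],[0.257,-0.002,-0.073],1],[[-0.0,-0.0164,0.0],[0.255,-0.002,-0.081],1],[[-0.0,-0.0164,0.0],[0.252,-0.002,-0.09],1]]
```

```bash
python3 - <<'E'
from plan import *
a=([.605,-.30,.25],[180,-18,78.9])
plan(*a,8,1)
plan([.635,-.12,.26],[180,0,78.9],8,1,start=(np.array(a[0]),a[1]))
E
```

```text
turn deg/row 1.5097879933712437 mm/row 8.795499391832472
[[[-0.0,-0.0132,0.0],[0.122,0.01,-0.126],1],[[-0.0,-0.0132,0.0],[0.118,0.01,-0.13],1],[[-0.0,-0.0132,0.0],[0.115,0.01,-0.133],1],[[-0.0,-0.0132,0.0],[0.112,0.01,-0.136],1],[[-0.0,-0.0132,0.0],[0.108,0.01,-0.139],1],[[-0.0,-0.0132,0.0],[0.104,0.01,-0.141],1],[[-0.0,-0.0132,0.0],[0.1,0.01,-0.144],1],[[-0.0,-0.0132,0.0],[0.097,0.01,-0.147],1]]
turn deg/row 2.2500000000000004 mm/row 22.844583603121333
[[[0.0,-0.0196,-0.0],[0.441,-0.013,0.117],1],[[0.0,-0.0196,-0.0],[0.446,-0.013,0.1],1],[[0.0,-0.0196,-0.0],[0.449,-0.013,0.082],1],[[0.0,-0.0196,-0.0],[0.452,-0.013,0.064],1],[[0.0,-0.0196,-0.0],[0.454,-0.013,0.047],1],[[0.0,-0.0196,-0.0],[0.456,-0.013,0.029],1],[[0.0,-0.0196,-0.0],[0.457,-0.013,0.011],1],[[0.0,-0.0196,-0.0],[0.457,-0.013,-0.007],1]]
```

>>> {"api": "send_rows", "payload": {
  "deltas": [
    [[0, -0.0132, 0], [0.12, 0.01, -0.126], 1],
    [[0, -0.0132, 0], [0.12, 0.01, -0.13], 1],
    [[0, -0.0132, 0], [0.115, 0.01, -0.133], 1],
    [[0, -0.0132, 0], [0.11, 0.01, -0.136], 1],
    [[0, -0.0132, 0], [0.108, 0.01, -0.14], 1],
    [[0, -0.0132, 0], [0.104, 0.01, -0.14], 1],
    [[0, -0.0132, 0], [0.1, 0.01, -0.144], 1],
    [[0, -0.0132, 0], [0.1, 0.01, -0.147], 1]
  ]
}}

```text
time_s: 6.9
ee_pos: [0.6051, -0.2996, 0.2497]
ee_rot: [-179.9, -17.9, 78.9]
contact_force: [-0.3, 0.3, -2.0]
finger_gap: 0.0252
grip_force: 61.6
```

>>> {"api": "send_rows", "payload": {
  "deltas": [
    [[0, -0.0196, 0], [0.44, -0.013, 0.117], 1],
    [[0, -0.0196, 0], [0.446, -0.013, 0.1], 1],
    [[0, -0.0196, 0], [0.45, -0.013, 0.08], 1],
    [[0, -0.0196, 0], [0.45, -0.013, 0.064], 1],
    [[0, -0.0196, 0], [0.454, -0.013, 0.047], 1],
    [[0, -0.0196, 0], [0.456, -0.013, 0.03], 1],
    [[0, -0.0196, 0], [0.4, -0.013, 0.01], 1],
    [[0, -0.0196, 0], [0.3, -0.013, 0], 1]
  ]
}}

```text
time_s: 7.7
ee_pos: [0.633, -0.1286, 0.2589]
ee_rot: [-180.0, 0.0, 79.0]
contact_force: [0.4, -0.2, -2.3]
finger_gap: 0.0251
grip_force: 61.7
```

>>> {"api": "send_rows", "payload": {
  "deltas": [
    [[0, 0, 0], [0.2, 0, 0], 1],
    [[0, 0, 0], [0, 0, 0], 1],
    [[0, 0, 0], [0, 0, 0], 1],
    [[0, 0, 0], [0, 0, 0], 1],
    [[0, 0, 0], [0, 0, 0], 1],
    [[0, 0, 0], [0, 0, 0], 1],
    [[0, 0, 0], [0, 0, 0], 1],
    [[0, 0, 0], [0, 0, 0], 1]
  ]
}}

```text
time_s: 8.5
ee_pos: [0.6348, -0.1209, 0.2582]
ee_rot: [-179.9, -0.0, 78.9]
contact_force: [-0.1, 0.1, -3.1]
finger_gap: 0.0253
grip_force: 61.7
```

```bash
python3 - <<'E'
from plan import *
np.set_printoptions(precision=4,suppress=True)
s=r.state(); print(s['time_s'],s['joints'],s['ee_pos'],s['ee_rot'],s['contact_force'],s['finger_gap'])
c=r.calibration('wrist'); im=r.snapshot('wrist'); cv2.imwrite('pics/w3raw.png',im)
print(c['position'],c['orientation'])
print('seat',[(d['position'],d['p'],atz('wrist',d['position'],.045,c)) for d in r.pinpoint('wrist','base_blue_seat')])
print('pred',proj('wrist',[.647,.016,.045],c))
hsv=cv2.cvtColor(im,cv2.COLOR_BGR2HSV); m=cv2.inRange(hsv,(3,120,70),(20,255,255))
n,l,st,ce=cv2.connectedComponentsWithStats(m)
for i in range(1,n):
    if st[i,4]>10: print(ce[i],st[i,4],atz('wrist',ce[i],.055,c))
cv2.imwrite('pics/w3.png',im)
E
```

```text
8.5 [-16.422   30.649   22.6941  82.1191   0.0354  84.6697] [ 0.6348 -0.1209  0.2582] [-179.9296   -0.0421   78.9083] [-0.0627  0.0737 -3.0796] 0.02529456260010305
[ 0.6501 -0.0449  0.4004] [162.1177   0.0687 -11.1124]
seat [([313.6, 53.0], 0.72, array([0.6502, 0.0133, 0.045 ]))]
pred [310.2887  51.2793]
[333.9333  40.2933] 75 [0.6748 0.0217 0.055 ]
[285.3026  64.    ] 76 [0.6175 0.006  0.055 ]
```

View pics/w3.png

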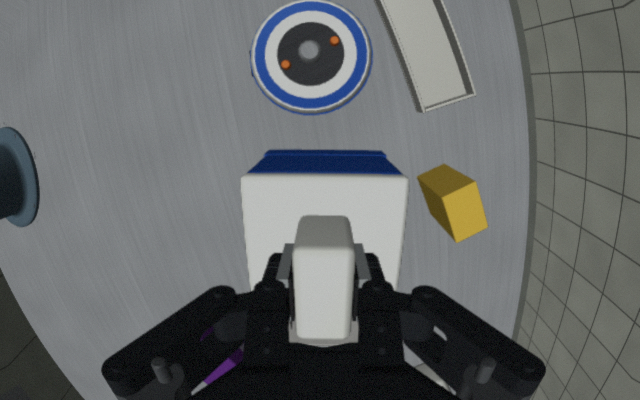

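```bash
python3 - <<'E'
from plan import *
np.set_printoptions(precision=4,suppress=True)
s=r.state(); c=r.calibration('wrist'); Rt=rot(s['ee_rot']); im=cv2.imread('pics/w3raw.png')
f=lambda px,z:Rt.T@(atz('wrist',px,z,c)-s['ee_pos'])
b=im[135:195,325].astype(int); print([(135+i,*v) for i,v in enumerate(b)][8:50:2])
for px,z in [((323,173),.2512),((242,176),.2512),((408,176),.2512),((323,150),.1612),((265,151),.1612),((384,151),.1612)]: print(px,f(px,z)*1000)
plan([.6465,.0145,.26],[180,0,195],16,1)
E
```

```text
[(143, np.int64(130), np.int64(129), np.int64(125)), (145, np.int64(131), np.int64(128), np.int64(125)), (147, np.int64(128), np.int64(126), np.int64(124)), (149, np.int64(107), np.int64(94), np.int64(89)), (151, np.int64(75), np.int64(37), np.int64(14)), (153, np.int64(88), np.int64(39), np.int64(15)), (155, np.int64(98), np.int64(44), np.int64(20)), (157, np.int64(76), np.int64(34), np.int64(15)), (159, np.int64(76), np.int64(34), np.int64(19)), (161, np.int64(74), np.int64(31), np.int64(8)), (163, np.int64(75), np.int64(32), np.int64(12)), (165, np.int64(76), np.int64(31), np.int64(9)), (167, np.int64(74), np.int64(30), np.int64(10)), (169, np.int64(75), np.int64(35), np.int64(14)), (171, np.int64(95), np.int64(45), np.int64(24)), (173, np.int64(105), np.int64(81), np.int64(73)), (175, np.int64(134), np.int64(137), np.int64(135)), (177, np.int64(170), np.int64(176), np.int64(173)), (179, np.int64(180), np.int64(184), np.int64(183)), (181, np.int64(186), np.int64(188), np.int64(187)), (183, np.int64(188), np.int64(189), np.int64(187))]
(323, 173) [42.8404  0.1544  7.0417]
(242, 176
[... 310 characters left out ...]
],[0.17,0.003,-0.002],1],[[-0.0,-0.0001,-0.0633],[0.168,0.025,-0.002],1],[[-0.0,-0.0001,-0.0633],[0.163,0.046,-0.002],1],[[-0.0,-0.0001,-0.0633],[0.156,0.066,-0.002],1],[[-0.0,-0.0001,-0.0633],[0.147,0.085,-0.002],1],[[-0.0,-0.0001,-0.0633],[0.135,0.103,-0.002],1],[[-0.0,-0.0001,-0.0633],[0.121,0.119,-0.002],1]]
[[[-0.0,-0.0001,-0.0633],[0.105,0.133,-0.002],1],[[-0.0,-0.0001,-0.0633],[0.087,0.146,-0.002],1],[[-0.0,-0.0001,-0.0633],[0.068,0.155,-0.002],1],[[-0.0,-0.0001,-0.0633],[0.048,0.163,-0.002],1],[[-0.0,-0.0001,-0.0633],[0.027,0.168,-0.002],1],[[-0.0,-0.0001,-0.0633],[0.005,0.17,-0.002],1],[[-0.0,-0.0001,-0.0633],[-0.016,0.169,-0.002],1],[[-0.0,-0.0001,-0.0633],[-0.037,0.166,-0.002],1]]
```

The picture shows the blue base's seat at (310,51), with orange pegs at (334,40) and (285,64), and the tank held straight. Pegs lie at about 15° about (0.646, 0.015). Now over the base, turning to yaw 195.

>>> {"api": "send_rows", "payload": {
  "deltas": [
    [[0, 0, -0.0633], [0.169, -0.018, 0], 1],
    [[0, 0, -0.0633], [0.17, 0.003, 0], 1],
    [[0, 0, -0.0633], [0.168, 0.025, 0], 1],
    [[0, 0, -0.0633], [0.163, 0.046, 0], 1],
    [[0, 0, -0.0633], [0.156, 0.066, 0], 1],
    [[0, 0, -0.0633], [0.147, 0.085, 0], 1],
    [[0, 0, -0.0633], [0.135, 0.103, 0], 1],
    [[0, 0, -0.0633], [0.12, 0.12, 0], 1]
  ]
}}

```text
time_s: 9.4
ee_pos: [0.6408, -0.0525, 0.2583]
ee_rot: [-180.0, -0.1, 137.3]
contact_force: [-0.0, 0.0, -2.3]
finger_gap: 0.0254
grip_force: 61.8
```

>>> {"api": "send_rows", "payload": {
  "deltas": [
    [[0, 0, -0.0633], [0.105, 0.133, 0], 1],
    [[0, 0, -0.0633], [0.087, 0.146, 0], 1],
    [[0, 0, -0.0633], [0.068, 0.155, 0], 1],
    [[0, 0, -0.0633], [0.048, 0.163, 0], 1],
    [[0, 0, -0.0633], [0.027, 0.168, 0], 1],
    [[0, 0, -0.0633], [0.005, 0.17, 0], 1],
    [[0, 0, -0.0633], [-0.016, 0.17, 0], 1],
    [[0, 0, -0.0633], [-0.037, 0.166, 0], 1]
  ]
}}

```text
time_s: 10.2
ee_pos: [0.6466, 0.0152, 0.2584]
ee_rot: [179.9, -0.0, -164.7]
contact_force: [0.4, 0.5, -2.9]
finger_gap: 0.025
grip_force: 61.8
```

>>> {"api": "send_rows", "payload": {
  "deltas": [
    [[0, 0, 0], [0, 0, 0.1], 1],
    [[0, 0, 0], [0, 0, 0.2], 1],
    [[0, 0, 0], [0, 0, 0.2], 1],
    [[0, 0, 0], [0, 0, 0.2], 1],
    [[0, 0, 0], [0, 0, 0.2], 1],
    [[0, 0, 0], [0, 0, 0.1], 1],
    [[0, 0, 0], [0, 0, 0], 1],
    [[0, 0, 0], [0, 0, 0], 1]
  ]
}}

```text
time_s: 11.0
ee_pos: [0.6465, 0.0148, 0.2084]
ee_rot: [179.9, -0.0, -165.0]
contact_force: [0.7, 0.2, -2.5]
finger_gap: 0.0251
grip_force: 61.7
```

```bash
python3 - <<'E'
from plan import *
s=r.state(); print(s['time_s'],s['joints'],s['ee_pos'],s['ee_rot'],s['contact_force'],s['finger_gap'])
plan([.646,.015,.180],[180,0,195],8,1)
E
```

```text
11.0 [-4.33238085e+00  3.07849304e+01  1.56131482e+01  7.48845910e+01
  4.60773331e-02 -1.93137446e+01] [0.64654095 0.01475084 0.20844593] [ 1.79937871e+02 -3.79609384e-02 -1.65018638e+02] [ 0.66668188  0.22681303 -2.52082422] 0.025112115079875576
turn deg/row 0.009395153860190658 mm/row 3.556520362635202
[[[0.0001,-0.0,-0.0],[0.001,0.001,0.071],1],[[0.0001,-0.0,-0.0],[0.001,0.001,0.071],1],[[0.0001,-0.0,-0.0],[0.001,0.001,0.071],1],[[0.0001,-0.0,-0.0],[0.001,0.001,0.071],1],[[0.0001,-0.0,-0.0],[0.001,0.001,0.071],1],[[0.0001,-0.0,-0.0],[0.001,0.001,0.071],1],[[0.0001,-0.0,-0.0],[0.001,0.001,0.071],1],[[0.0001,-0.0,-0.0],[0.001,0.001,0.071],1]]
```

>>> {"api": "send_rows", "payload": {
  "deltas": [
    [[0, 0, 0], [0.01, 0, 0.1], 1],
    [[0, 0, 0], [0, 0, 0.12], 1],
    [[0, 0, 0], [0, 0, 0.12], 1],
    [[0, 0, 0], [0, 0, 0.12], 1],
    [[0, 0, 0], [0, 0, 0.1], 1],
    [[0, 0, 0], [0, 0, 0.08], 1],
    [[0, 0, 0], [0, 0, 0.04], 1],
    [[0, 0, 0], [0, 0, 0.02], 1]
  ]
}}

```text
time_s: 11.8
ee_pos: [0.6459, 0.0147, 0.1731]
ee_rot: [179.9, -0.1, -165.0]
contact_force: [-0.6, 0.5, -2.6]
finger_gap: 0.0254
grip_force: 61.7
```

>>> {"api": "send_rows", "payload": {
  "deltas": [
    [[0, 0, 0], [0, 0, 0.02], 1],
    [[0, 0, 0], [0, 0, 0.02], 1],
    [[0, 0, 0], [0, 0, 0.02], 1],
    [[0, 0, 0], [0, 0, 0.02], 1],
    [[0, 0, 0], [0, 0, 0.02], 1],
    [[0, 0, 0], [0, 0, 0.02], 1],
    [[0, 0, 0], [0, 0, 0.02], 1],
    [[0, 0, 0], [0, 0, 0.02], 1]
  ]
}}

```text
time_s: 12.6
ee_pos: [0.646, 0.0147, 0.1652]
ee_rot: [179.9, -0.0, -165.0]
contact_force: [0.0, 0.1, -2.3]
finger_gap: 0.0253
grip_force: 61.7
```

>>> {"api": "send_rows", "payload": {
  "deltas": [
    [[0, 0, 0], [0, 0, 0.02], 1],
    [[0, 0, 0], [0, 0, 0.02], 1],
    [[0, 0, 0], [0, 0, 0.02], 1],
    [[0, 0, 0], [0, 0, 0.02], 1],
    [[0, 0, 0], [0, 0, 0.02], 1],
    [[0, 0, 0], [0, 0, 0.02], 1],
    [[0, 0, 0], [0, 0, 0], 1],
    [[0, 0, 0], [0, 0, 0], 1]
  ]
}}

```text
time_s: 13.4
ee_pos: [0.6459, 0.0147, 0.1593]
ee_rot: [179.9, -0.0, -165.0]
contact_force: [-0.6, 0.1, -2.8]
finger_gap: 0.0254
grip_force: 61.7
```

>>> {"api": "send_rows", "payload": {
  "deltas": [
    [[0, 0, 0], [0, 0, 0.02], 1],
    [[0, 0, 0], [0, 0, 0.02], 1],
    [[0, 0, 0], [0, 0, 0.02], 1],
    [[0, 0, 0], [0, 0, 0.02], 1],
    [[0, 0, 0], [0, 0, 0], 1],
    [[0, 0, 0], [0, 0, 0], 1],
    [[0, 0, 0], [0, 0, 0], 1],
    [[0, 0, 0], [0, 0, 0], 1]
  ]
}}

```text
time_s: 14.2
ee_pos: [0.646, 0.0147, 0.1554]
ee_rot: [179.9, -0.0, -165.0]
contact_force: [0.1, -0.6, -2.6]
finger_gap: 0.0252
grip_force: 61.7
```

>>> {"api": "send_rows", "payload": {
  "deltas": [
    [[0, 0, 0], [0, 0, 0.02], 1],
    [[0, 0, 0], [0, 0, 0.02], 1],
    [[0, 0, 0], [0, 0, 0.02], 1],
    [[0, 0, 0], [0, 0, 0], 1],
    [[0, 0, 0], [0, 0, 0], 1],
    [[0, 0, 0], [0, 0, 0], 1],
    [[0, 0, 0], [0, 0, 0], 1],
    [[0, 0, 0], [0, 0, 0], 1]
  ]
}}

```text
time_s: 15.0
ee_pos: [0.646, 0.0147, 0.1524]
ee_rot: [179.9, -0.0, -165.0]
contact_force: [-1.2, -0.3, -3.0]
finger_gap: 0.0253
grip_force: 61.7
```

>>> {"api": "send_rows", "payload": {
  "deltas": [
    [[0, 0, 0], [0, 0, 0.02], 1],
    [[0, 0, 0], [0, 0, 0.02], 1],
    [[0, 0, 0], [0, 0, 0], 1],
    [[0, 0, 0], [0, 0, 0], 1],
    [[0, 0, 0], [0, 0, 0], 1],
    [[0, 0, 0], [0, 0, 0], 1],
    [[0, 0, 0], [0, 0, 0], 1],
    [[0, 0, 0], [0, 0, 0], 1]
  ]
}}

```text
time_s: 15.8
ee_pos: [0.646, 0.0147, 0.1503]
ee_rot: [179.9, -0.0, -165.0]
contact_force: [0.0, 0.5, -2.0]
finger_gap: 0.0248
grip_force: 61.7
```

>>> {"api": "send_rows", "payload": {
  "deltas": [
    [[0, 0, 0], [0, 0, 0.02], 1],
    [[0, 0, 0], [0, 0, 0.02], 1],
    [[0, 0, 0], [0, 0, 0], 1],
    [[0, 0, 0], [0, 0, 0], 1],
    [[0, 0, 0], [0, 0, 0], 1],
    [[0, 0, 0], [0, 0, 0], 1],
    [[0, 0, 0], [0, 0, 0], 1],
    [[0, 0, 0], [0, 0, 0], 1]
  ]
}}

```text
time_s: 16.6
ee_pos: [0.646, 0.0147, 0.1483]
ee_rot: [179.9, -0.0, -165.0]
contact_force: [0.6, -0.7, -3.1]
finger_gap: 0.0255
grip_force: 61.7
```

>>> {"api": "send_rows", "payload": {
  "deltas": [
    [[0, 0, 0], [0, 0, 0.02], 1],
    [[0, 0, 0], [0, 0, 0.02], 1],
    [[0, 0, 0], [0, 0, 0.02], 1],
    [[0, 0, 0], [0, 0, 0], 1],
    [[0, 0, 0], [0, 0, 0], 1],
    [[0, 0, 0], [0, 0, 0], 1],
    [[0, 0, 0], [0, 0, 0], 1],
    [[0, 0, 0], [0, 0, 0], 1]
  ]
}}

```text
time_s: 17.4
ee_pos: [0.646, 0.0147, 0.1454]
ee_rot: [179.9, -0.0, -165.0]
contact_force: [-0.1, -0.1, -2.2]
finger_gap: 0.0258
grip_force: 61.7
```

>>> {"api": "send_rows", "payload": {
  "deltas": [
    [[0, 0, 0], [0, 0, 0.02], 1],
    [[0, 0, 0], [0, 0, 0.02], 1],
    [[0, 0, 0], [0, 0, 0], 1],
    [[0, 0, 0], [0, 0, 0], 1],
    [[0, 0, 0], [0, 0, 0], 1],
    [[0, 0, 0], [0, 0, 0], 1],
    [[0, 0, 0], [0, 0, 0], 1],
    [[0, 0, 0], [0, 0, 0], 1]
  ]
}}

```text
time_s: 18.2
ee_pos: [0.646, 0.0147, 0.1434]
ee_rot: [179.9, -0.0, -165.0]
contact_force: [-0.0, -0.1, -2.6]
finger_gap: 0.025
grip_force: 61.7
```

>>> {"api": "send_rows", "payload": {
  "deltas": [
    [[0, 0, 0], [0, 0, 0.02], 1],
    [[0, 0, 0], [0, 0, 0], 1],
    [[0, 0, 0], [0, 0, 0.01], 1],
    [[0, 0, 0], [0, 0, 0], 1],
    [[0, 0, 0], [0, 0, 0], 1],
    [[0, 0, 0], [0, 0, 0], 1],
    [[0, 0, 0], [0, 0, 0], 1],
    [[0, 0, 0], [0, 0, 0], 1]
  ]
}}

```text
time_s: 19.0
ee_pos: [0.6459, 0.0147, 0.1418]
ee_rot: [179.9, -0.0, -165.0]
contact_force: [-0.6, 0.1, -3.2]
finger_gap: 0.025
grip_force: 61.9
```

>>> {"api": "send_rows", "payload": {
  "deltas": [
    [[0, 0, 0], [0, 0, 0.02], 1],
    [[0, 0, 0], [0, 0, 0], 1],
    [[0, 0, 0], [0, 0, 0], 1],
    [[0, 0, 0], [0, 0, 0], 1],
    [[0, 0, 0], [0, 0, 0], 1],
    [[0, 0, 0], [0, 0, 0], 1],
    [[0, 0, 0], [0, 0, 0], 1],
    [[0, 0, 0], [0, 0, 0], 1]
  ]
}}

```text
time_s: 19.8
ee_pos: [0.6462, 0.0149, 0.1417]
ee_rot: [179.9, 0.0, -165.0]
contact_force: [-2.3, 1.6, 5.0]
finger_gap: 0.0254
grip_force: 62.7
```

Contact came at the predicted home height. I'll check with slightly more pressure and a small turn each way.

>>> {"api": "send_rows", "payload": {
  "deltas": [
    [[0, 0, 0.008], [0, 0, 0.01], 1],
    [[0, 0, 0], [0, 0, 0], 1],
    [[0, 0, -0.016], [0, 0, 0], 1],
    [[0, 0, 0], [0, 0, 0], 1],
    [[0, 0, 0.008], [0, 0, 0], 1],
    [[0, 0, 0], [0, 0, 0], 1],
    [[0, 0, 0], [0, 0, 0], 1],
    [[0, 0, 0], [0, 0, 0], 1]
  ]
}}

```text
time_s: 20.6
ee_pos: [0.6466, 0.0143, 0.1415]
ee_rot: [-180.0, 0.0, -165.0]
contact_force: [-2.3, 0.2, 7.2]
finger_gap: 0.0251
grip_force: 62.9
```

>>> {"api": "send_rows", "payload": {
  "deltas": [
    [[0, 0, 0], [0, 0, -0.02], 1],
    [[0, 0, 0], [0, 0, 0], 1],
    [[0, 0, 0], [0, 0, 0], -1],
    [[0, 0, 0], [0, 0, 0], -1],
    [[0, 0, 0], [0, 0, 0], -1],
    [[0, 0, 0], [0, 0, 0], -1],
    [[0, 0, 0], [0, 0, 0], -1],
    [[0, 0, 0], [0, 0, 0], -1]
  ]
}}

```text
time_s: 21.4
ee_pos: [0.646, 0.0148, 0.1413]
ee_rot: [179.9, -0.0, -165.0]
contact_force: [0.0, 0.6, 0.3]
finger_gap: 0.0856
grip_force: 0.0
```

>>> {"api": "send_rows", "payload": {
  "deltas": [
    [[0, 0, 0], [0, 0, 0], -1],
    [[0, 0, 0], [0, 0, -0.1], -1],
    [[0, 0, 0], [0, 0, -0.2], -1],
    [[0, 0, 0], [0, 0, -0.3], -1],
    [[0, 0, 0], [0, 0, -0.4], -1],
    [[0, 0, 0], [0, 0, -0.4], -1],
    [[0, 0, 0], [0, 0, -0.3], -1],
    [[0, 0, 0], [0, 0, -0.2], -1]
  ]
}}

```text
time_s: 22.2
ee_pos: [0.6468, 0.0146, 0.2389]
ee_rot: [180.0, 0.1, -165.0]
contact_force: [0.6, -0.1, -0.8]
finger_gap: 0.0853
grip_force: 0.0
```

>>> {"api": "send_rows", "payload": {
  "deltas": [
    [[0, 0, 0], [0.2, 0, 0], -1],
    [[0, 0, 0], [0.4, 0, 0], -1],
    [[0, 0, 0], [0.5, 0, 0], -1],
    [[0, 0, 0], [0.5, 0, 0], -1],
    [[0, 0, 0], [0.4, 0, 0], -1],
    [[0, 0, 0], [0.2, 0, 0], -1],
    [[0, 0, 0], [0, 0, 0], -1],
    [[0, 0, 0], [0, 0, 0], -1]
  ]
}}

```text
time_s: 23.0
ee_pos: [0.5406, -0.0138, 0.2367]
ee_rot: [179.9, 0.0, -165.0]
contact_force: [0.2, 0.6, 0.3]
finger_gap: 0.0856
grip_force: 0.0
```

```bash
python3 - <<'E'
from h import *
a=r.snapshot('scene'); b=r.snapshot('top')
t=lambda im,x,y,w,h:cv2.resize(im[y:y+h,x:x+w],(400,300),interpolation=cv2.INTER_CUBIC)
cv2.imwrite('pics/end.png',np.hstack([t(a,220,130,160,120) if 0 else t(a,280,180,120,90),t(b,230,145,120,90)]))
s=r.state();print(s['time_s'],s['ee_pos'],s['contact_force'])
# lid corners expected when home
M=R.from_euler('xyz',[0,0,15],degrees=True).as_matrix()
for c,x,y in(('scene',280,180),('top',230,145)):
    for q in[(25,0,132),(-25,0,132),(44,44,90),(-44,44,90),(44,-44,90),(-44,-44,90)]:
        u=proj(c,M@(np.array(q)/1000)+[.646,.015,.045]); print(c,q,((u-(x,y))*400/120+(400*(c=='top'),0)).round())
E
```

```text
23.1 [ 0.54077697 -0.01369072  0.23638789] [-0.79990112  0.12543511 -0.90505883]
scene (25, 0, 132) [208. 162.]
scene (-25, 0, 132) [232. 111.]
scene (44, 44, 90) [247. 226.]
scene (-44, 44, 90) [289. 138.]
scene (44, -44, 90) [147. 185.]
scene (-44, -44, 90) [191. 100.]
top (25, 0, 132) [573.  93.]
top (-25, 0, 132) [588. 150.]
top (44, 44, 90) [522.  97.]
top (-44, 44, 90) [546. 195.]
top (44, -44, 90) [622.  72.]
top (-44, -44, 90) [648. 169.]
```

View pics/end.png

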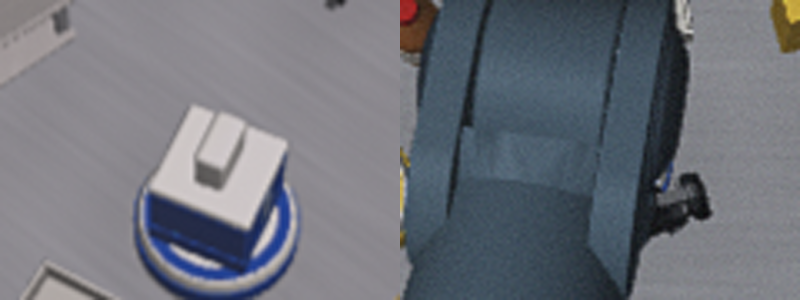

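The tank stands upright and flat on the blue base. Its lid corners at crop (247,228), (288,143), (150,190) and (191,105) match the fully home prediction to about 1–1.5 camera pixels.

```bash
python3 -c "
from workcell import r
print(r.job_done())"
```

```text
the job is handed in; nothing more can be done
None
```

The blue tank is upright and fully down on the blue-banded base's pegs and the gripper has let go; I handed the job in at about 23 s, and the only irregularity was joints 3 and 4 reading about 0.02° past their range limits for a moment on the first approach.

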